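# Third hand at the float repair jig

## Task

Take the round-knobbed locating pin out of the pin block, push it fully home in the hole at the front of the wooden float's handle and let go of it. Then take the float and press its front end, square and centred, against the jig's sprung stop plate with a steady 10 newtons or so (the plate pushed in about half its travel, never to the end of it), and finish while still holding it there so that I can drive the rear screw. Leave everything else on the table as it is.

Things in the scene. Friction and masses are not known exactly. Their poses are not given: they have to be found in the camera images.
- pin_knob (a point): Steel locating pin, standing upright: a round shaft 10 mm in diameter and 50 mm long with a tapered foot, and on top a cylindrical knob 22 mm in diameter and 30 mm tall. About 100 g. This point is the centre of the knob, 65 mm above the foot; z points up along the pin. It stands in one of the three holes (any of them) of a wooden pin block with its foot 27 mm deep, so that 23 mm of shaft show under the knob.
- pin_tip (a point): The foot of the locating pin, on its axis (z up along the pin).
- pin: The locating pin itself; origin at its foot.
- block: Fixed wooden pin block 180 x 50 x 35 mm to the left, origin under its centre. Three holes, 60 mm apart, lie in a row along its x axis (middle one at the centre), 27 mm deep from the top; they hold the pin, a punch and an awl, in any order. Closing the fingers along the block's y axis keeps clear of the neighbours.
- float: Wooden plasterer's float lying on the jig's bed, about 0.5 kg: a sole 200 (along its x) x 90 (y) x 16 mm, origin under its centre, with a handle along x on top. x points to its front end, which faces the stop. It slides on the bed.
- float_handle (a point): Centre of the float's handle bar: 130 mm long along the float's x, 28 mm wide (y), 26 mm tall, 60 mm above the underside of the sole, 15 mm behind the sole's centre. Free space of 30 mm under the bar between its feet. Grip it across its width.
- float_hole (a point): Centre of the mouth of the locating hole, in the front foot of the handle, 42 mm above the underside of the sole and 72 mm in front of the sole's centre. Vertical hole 13 mm in diameter, 34 mm deep, chamfered. The handle bar ends 22 mm behind the hole's axis and is 31 mm higher than the mouth, so close the fingers along the float's y there. With the pin home, 16 mm of shaft show under its knob.
- float_front (a point): Centre of the front end face of the sole, half-way up its 16 mm; x points out of the face, z up.
- jig: Fixed repair jig: a plywood bed 360 (x) x 190 (y) x 12 mm on the table, origin under its centre; the float lies on top of the bed. A steel bracket with the sprung stop plate stands at its far (+x) end.
- stop_face (a point): Centre of the face of the sprung steel stop plate that looks towards the float, 8 mm above the bed; it moves with the plate. x points along the push (away from the float), y along the face, z up. The plate is 100 mm wide, 36 mm tall, 12 mm thick. At rest it is 115 mm in front of the bed's centre.
- stop (a joint): How far the stop plate is pushed in against its spring, m: 0 at rest, 0.024 at the end of its travel. The spring takes 0.8 N per mm from zero, so 10 N is 0.0125.
- punch: plain steel rod, 10 mm diameter, 85 mm long, standing in one of the three block holes; origin at its foot. Leave alone.
- awl: steel shaft of 10 mm with a wooden crossbar handle 44 mm long on top (T shape), standing in one of the block holes; origin at its foot. Leave alone.
- screwdriver: screwdriver about 180 mm long lying beside the jig on its right (-y) side. Leave alone.
- screw_tub: small open plastic tub of screws, 64 mm diameter, 40 mm tall, beside the jig's far right corner. Leave alone.
- trowel: pointed trowel, blade 160 x 100 mm, wooden handle, lying to the right; about 45 mm high. Leave alone.
- scraper: broad scraper 200 mm long lying to the right; 16 mm high. Leave alone.
- notched: notched trowel, plate 260 x 110 mm with a wooden handle, lying at the far left; 60 mm high. Leave alone.
Not all that is in view belongs to the job. Of the things shaped like the float, the wooden one is meant.

How it is judged:
By the outcome, as a careful person would: the job done as asked, in the order asked, and still so for the second after the job is handed in, while the arm keeps its last pose, push and grip.
It also fails if it takes over 64 s, if anything falls off the work surface, if the arm or the gripper's body presses on something with over 40 N, if the wrist force passes 120 N, or if a joint passes its speed limit or range.

## Robot

A 6-joint arm with a two-finger parallel gripper is mounted at the origin on the work surface. World frame = base frame: x ahead of the robot, y to its left, z up, the work surface at z = 0. Lengths are in mm, angles in rad, forces in N, time in s.
With the tool pointing down it reaches from about 350 to 875 mm from the base axis. Payload 4.2 kg.
Tool frame: the origin (TCP) lies at the very end of the fingers, on their centre line; the grasp point (between the pads) lies 19 mm behind it; z points along the fingers, y is the direction in which the jaws open and shut (so a half turn about z gives the same grasp; the last joint's range is limited). The gripper opens to 85 mm and grips with 20 to 120 N. Pads are 22 mm wide; open, the fingers measure 114 mm over their backs; the gripper's body (76 mm by 85 mm) begins 54 mm behind the grasp point. The pads swing forward as they close: fully open they stand 13 mm farther back than shut.
Start: joints at [-0.886, 0.385, 0.008, 0, -1.194, -0.259], TCP at [258.168, -569.165, 231.312] pointing down, gripper open.
Joint ranges: [-3.14, 3.14], [-1.21, 2.06], [-1.07, 1.41], [-3.16, 2.05], [-2.99, -0.16], [-3.1, 3.1]. Speed limits (rad/s): [2.79, 2.79, 3.14, 3.14, 3.14, 3.14].

## Interface

Orientations are given as a unit quaternion [x, y, z, w].
In Python, from bench import read_state, get_image, camera_params, job_done gives the robot as it stands.
- The arm moves only by the tool send_rows, never from a script. Its arguments are lists of equal length, an entry for each row: "translation": the shift along the tool's x, y, z in m, a list of three; "yaw": the turn about the tool's z in degrees; "fingers": the closure in counts, from 0 (fully open) to 255 (shut). A call has 1 to 12 rows; each row is the pose to reach, as a shift and turn from the pose measured when the call began, along the tool's axes at that moment; what a row does not reach only later rows make up. A row lasts 1/10 s, in which the tool goes at most 50 mm and 8.59 degrees, less where a joint would pass 70% of its speed; a pose out of reach is approached as far as the arm can. A call with a gripper value outside its range is refused whole. The fingers move at their own pace and stop on an object; the grip force is fixed at half the most. Time passes only in rows, so rows that repeat a pose let the fingers close. It gives the time, the measured TCP pose, the force and the opening at its end, in the units of the state.
- read_state(): the state, without advancing time (a new reading comes with each control period).
- get_image(name): name is "side" or "top"; returns the picture (420x560x3 uint8, blue, green, red); there is no depth.
- camera_params(name): a dict with "mtx" (3x3 intrinsics, pixels), "rvec" (rotation vector, rad) and "tvec" (3), from world to camera coordinates, as OpenCV has them. Camera axes: x right, y down, z forward; pixel columns grow to the right and rows downward; lengths in mm; the calibration is good to about 2 mm. A picture is of the moment at which its call begins. camera_params takes no time and is no camera call.
- job_done(): hands the job in, once; it reports no verdict.
The state is a dict: "clock": time; "joints": joint angles; "joint_vel": joint speeds; "joint_efforts": joint torques, N m; "position": TCP position; "ee_rot": TCP orientation; "contact_force": force on the tool from outside, world axes, zero at the start; "wrist_torque": the same for the moment, N m; "gripper_width": finger opening in mm.
Only numpy, scipy, OpenCV 4.12 (cv2) and the standard library are available. Lean on these libraries where they do the work, as an engineer would, in place of code of your own. Each camera call takes 0.05 s, during which the arm holds its last target.

## Working session

There is one attempt and no reset: what is moved stays moved. The work goes in short steps, Python scripts to look and compute and a tool call to move; the robot and the scene stay as the last step left them, time stands still between calls to the robot, and variables do not carry over. Pictures are saved under pics/ and viewed, and the job is handed in when it is done.

Besides the shell and the picture viewer there is one more tool, called after "Emit:" in YAML: its name, and indented under it one key for each argument. send_rows: Moves the arm, as the interface text tells. Its arguments: {"type":"object","properties":{"translation":{"type":"array","items":{"type":"array","items":{"type":"number"}}},"yaw":{"type":"array","items":{"type":"number"}},"fingers":{"type":"array","items":{"type":"number"}}},"required":["translation","yaw","fingers"]}

```bash
ls; mkdir -p pics; python3 - <<'E'
from bench import *
import cv2
print(read_state())
for n in("top","side"):
    cv2.imwrite(f"pics/{n}0.png",get_image(n)); p=camera_params(n); print(n,p)
E
```

```text
pics
{'clock': 0.0, 'joints': array([-8.86406825e-01,  3.85557617e-01,  6.59059010e-03, -5.03792130e-04,
       -1.19401282e+00, -2.58586645e-01]), 'joint_vel': array([-0.0005975 ,  0.00014024, -0.00113771, -0.00112373,  0.00018275,
        0.00214333]), 'joint_efforts': array([-6.03604203e-04, -3.92290127e+01,  1.88386506e+01,  4.18599844e+00,
       -4.73153239e-03, -5.89063603e-06]), 'position': array([ 257.91396849, -568.63892449,  230.2064577 ]), 'ee_rot': array([-2.11205735e-01,  9.77440991e-01,  1.07898317e-03, -2.87310129e-04]), 'contact_force': array([-0.59547747,  0.58014691, -0.26427051]), 'wrist_torque': array([-0.04667062, -0.01020979,  0.03169949]), 'gripper_width': 85.53735793507843}
top {'mtx': array([[409.169367  ,   0.        , 282.96236207],
       [  0.        , 409.169367  , 208.09189931],
       [  0.        ,   0.        ,   1.        ]]), 'rvec': array([ 2.19155642, -2.22211788,  0.07627993]), 'tvec': array([  22.29992201,  452.9968656 , 1400.89309033])}
side {'mtx': array([[498.4150214 ,   0.        , 277.44159165],
       [  0.        , 498.4150214 , 208.58265113],
       [  0.        ,   0.        ,   1.        ]]), 'rvec': array([ 0.89492066, -2.41907212,  1.20203339]), 'tvec': array([ 357.0600178 ,  232.23408067, 1364.43835297])}
```

View pics/top0.png

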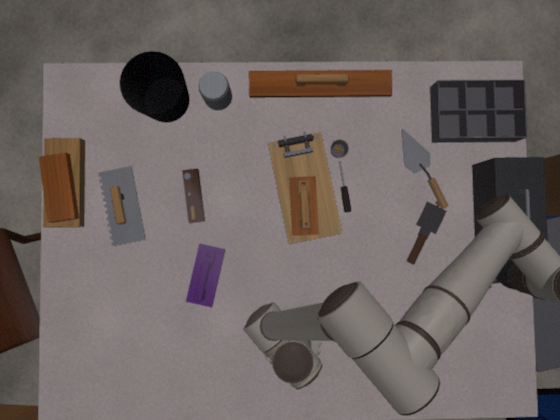

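View pics/side0.png

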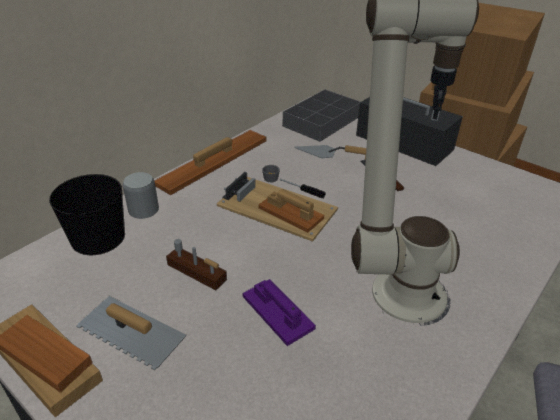

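Top view: the pin block is at about (193,195), and the jig with the wooden float at (305,190). The purple float at (206,275) is the decoy. I'll zoom in next.

```bash
python3 - <<'E'
import cv2,numpy as np
t=cv2.imread("pics/top0.png");s=cv2.imread("pics/side0.png")
def z(im,x,y,w,h,k,name):
    c=cv2.resize(im[y:y+h,x:x+w],None,fx=k,fy=k,interpolation=cv2.INTER_CUBIC)
    c=np.clip(c*1.6,0,255).astype(np.uint8)
    for i in range(0,w,10): cv2.line(c,(i*k,0),(i*k,6 if i%50 else 14),(0,255,255),1); cv2.putText(c,str(x+i),(i*k,24),0,.32,(0,0,255),1) if i%20==0 else 0
    for i in range(0,h,10): cv2.line(c,(0,i*k),(6,i*k),(0,255,255),1); cv2.putText(c,str(y+i),(8,i*k+4),0,.32,(0,0,255),1) if i%20==0 else 0
    cv2.imwrite("pics/"+name,c)
z(t,260,125,100,125,5,"zt_jig.png".replace("5","4")) if 0 else z(t,260,125,95,120,5,"zt_jig.png")
z(t,170,160,50,70,8,"zt_blk.png")
z(s,155,230,80,65,9,"zs_blk.png")
z(s,210,165,135,75,5,"zs_jig.png")
E
```

```text
(no output)
```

View pics/zt_jig.png

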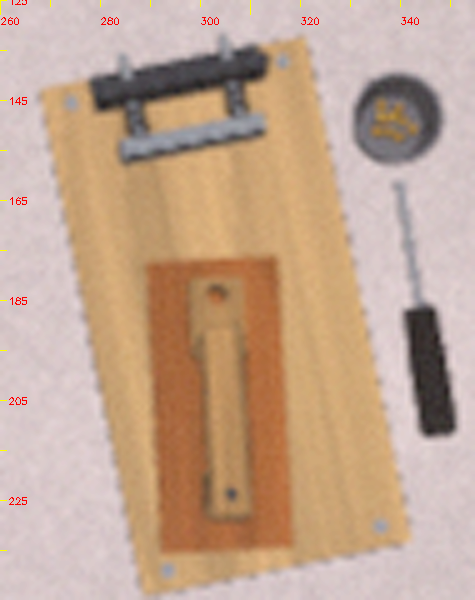

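View pics/zt_blk.png

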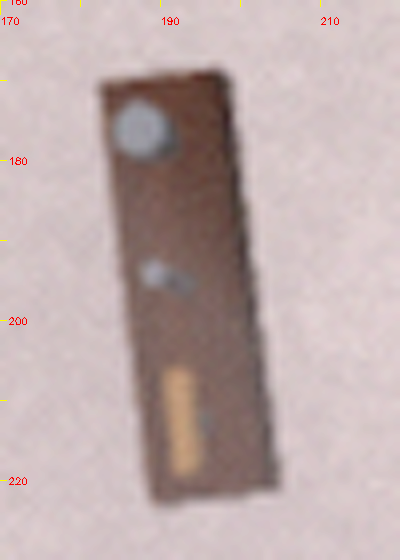

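View pics/zs_blk.png

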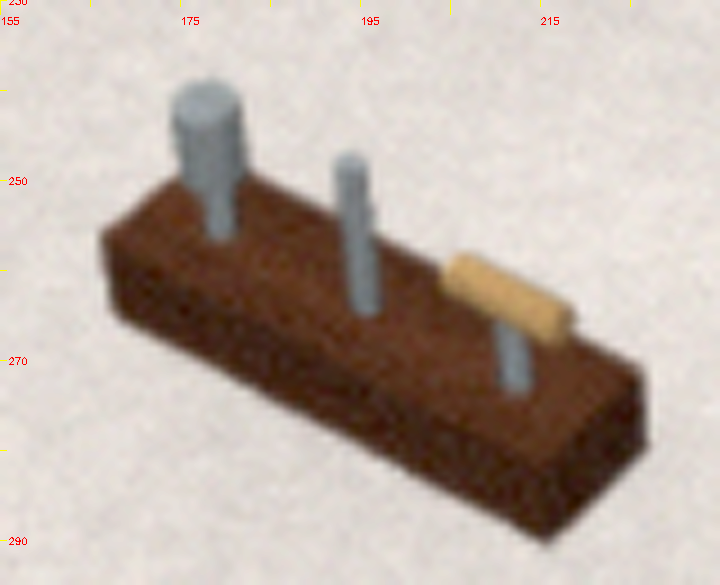

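View pics/zs_jig.png

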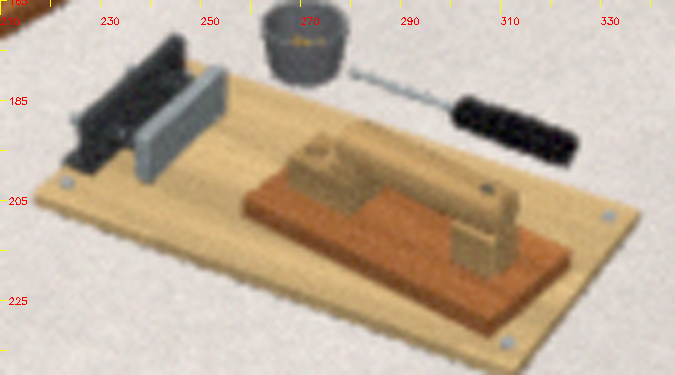

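```bash
cat > h.py <<'E'
import numpy as np,cv2
from scipy.optimize import least_squares
from scipy.spatial.transform import Rotation as R
from bench import *
C={n:camera_params(n) for n in("top","side")}
def proj(n,P):
    c=C[n];return cv2.projectPoints(np.float64(P).reshape(-1,1,3),c["rvec"],c["tvec"],c["mtx"],None)[0].reshape(-1,2)
def backz(n,uv,z):
    c=C[n];M=cv2.Rodrigues(c["rvec"])[0];d=M.T@np.linalg.solve(c["mtx"],[uv[0],uv[1],1]);o=-M.T@c["tvec"].ravel()
    return o+d*(z-o[2])/d[2]
def W(p,P):
    P=np.float64(P);c,s=np.cos(p[2]),np.sin(p[2])
    return np.c_[p[0]+c*P[:,0]-s*P[:,1],p[1]+s*P[:,0]+c*P[:,1],P[:,2]]
def fit(obs,p0):
    # obs: list (cam,(u,v),(x,y,z) local with z world)
    def f(p):
        return np.concatenate([proj(n,W(p,[L]))[0]-uv for n,uv,L in obs])
    r=least_squares(f,p0,loss="soft_l1");print(r.x[:2].round(1),np.degrees(r.x[2]).round(2));
    for (n,uv,L),e in zip(obs,f(r.x).reshape(-1,2)): print("  ",n,L,e.round(1))
    return r.x
E
cat > m0.py <<'E'
from h import *
g=lambda uv,k,o:tuple((np.array(uv)+.5)/k-.5+np.array(o))
tb=lambda u,v:("top",g((u,v),8,(170,160)));sb=lambda u,v:("side",g((u,v),9,(155,230)))
tj=lambda u,v:("top",g((u,v),5,(260,125)));sj=lambda u,v:("side",g((u,v),5,(210,165)))
print("knob",backz(*tb(142,130),88),backz(*sb(208,100),88)); 
print("hole",backz(*tj(217,293),54),backz(*sj(320,150),54))
B=[(*tb(103,88),(90,25,35)),(*tb(142,130),(60,0,88)),(*tb(153,273),(0,0,93)),(*tb(152,505),(-90,25,35)),(*tb(222,72),(90,-25,35)),
(*sb(208,100),(60,0,88)),(*sb(350,163),(0,0,93)),(*sb(103,235),(90,25,35)),(*sb(547,462),(-90,25,35)),(*sb(645,372),(-90,-25,35))]
print("block");b=fit(B,[600,250,0.1])
J=[(*tj(42,92),(180,95,12)),(*tj(305,40),(180,-95,12)),(*tj(410,543),(-180,-95,12)),(*tj(143,590),(-180,95,12)),(*sj(35,197),(180,95,12)),(*sj(640,213),(-180,-95,12))]
print("jig");j=fit(J,[650,-50,.1])
F=[(*tj(147,264),(100,45,28)),(*tj(277,257),(100,-45,28)),(*tj(292,547),(-100,-45,28)),(*tj(160,550),(-100,45,28)),(*tj(217,293),(72,0,54)),
(*sj(243,197),(100,45,28)),(*sj(490,325),(-100,45,28)),(*sj(570,255),(-100,-45,28)),(*sj(320,150),(72,0,54))]
print("float");f=fit(F,[600,-50,.1])
print("knobXY",W(b,[[60,0,73]]),"hole",W(f,[[72,0,54]]),"handle",W(f,[[-15,0,72]]))
d=W(f,[[100,0,20]])[0,:2]-j[:2];c,s=np.cos(j[2]),np.sin(j[2]);print("front in jig",c*d[0]+s*d[1],-s*d[0]+c*d[1])
d=f[:2]-j[:2];print("float origin in jig",c*d[0]+s*d[1],-s*d[0]+c*d[1],np.degrees(f[2]-j[2]))
print("stop face",W(j,[[115,0,20]]), "blk yaw",np.degrees(b[2]))
E
python3 m0.py
```

```text
knob [558.97480815 327.81330996  88.        ] [556.98752864 328.13267272  88.        ]
hole [533.94146108 -51.55346292  54.        ] [528.98231747 -51.58809741  54.        ]
block
[498.1 321. ] 366.49
   top (90, 25, 35) [-0.2 -0.2]
   top (60, 0, 88) [0.  0.4]
   top (0, 0, 93) [0.5 0.6]
   top (-90, 25, 35) [-0.1  0.4]
   top (90, -25, 35) [-0.3 -0. ]
   side (60, 0, 88) [-0.1 -0.2]
   side (0, 0, 93) [ 0.2 -0.4]
   side (90, 25, 35) [-0.2 -0.3]
   side (-90, 25, 35) [-0.6  0.2]
   side (-90, -25, 35) [ 0.1 -0.5]
jig
[521.7 -59.4] 10.57
   top (180, 95, 12) [-0.7 -0.3]
   top (180, -95, 12) [ 0.2 -0.4]
   top (-180, -95, 12) [0.3 0.5]
   top (-180, 95, 12) [-0.3  2.1]
   side (180, 95, 12) [-0.9 -1.1]
   side (-180, -95, 12) [ 0.4 -0.8]
float
[459.3 -53.5] 1.61
   top (100, 45, 28) [-0.  -0.2]
   top (100, -45, 28) [0.2 0.2]
   top (-100, -45, 28) [-0.1  0.6]
   top (-100, 45, 28) [-0.1  1.1]
   top (72, 0, 54) [-0.   0.8]
   side (100, 45, 28) [-0.5 -0.2]
   side (-100, 45, 28) [-0.5 -1. ]
   side (-100, -45, 28) [ 0.1 -0.9]
   side (72, 0, 54) [-0.6 -0.3]
knobXY [[557.72694231 327.80000229  73.        ]] hole [[531.25595749 -51.46302091  54.        ]] handle [[444.29020256 -53.90381351  72.        ]]
front in jig 38.53152179104989 1.6912808720800667
float origin in jig -60.24680651118612 17.27466490173424 -8.965159447078166
stop face [[634.72549806 -38.30923866  20.        ]] blk yaw 366.4913296934324
```

```bash
cat >> h.py <<'E'
def go(x,y,z,yaw_y=None):
    """shift in tool axes (m) and yaw (deg) to bring TCP to world pos with tool-y axis at angle yaw_y (mod 180)"""
    s=read_state();r=R.from_quat(s["ee_rot"]);M=r.as_matrix()
    d=M.T@(np.array([x,y,z])-s["position"])/1000
    a=np.degrees(np.arctan2(M[1,1],M[0,1]))
    t=0 if yaw_y is None else -(((yaw_y-a)+90)%180-90)
    print("t",round(s["clock"],2),"pos",s["position"].round(1),"ytool",a.round(2),"tilt",np.degrees(np.arccos(-M[2,2])).round(2),"F",s["contact_force"].round(1),"w",round(s["gripper_width"],1),"q6",s["joints"].round(2)[5])
    print("shift",d.round(4),"yaw",round(t,2))
E
python3 -c "
from h import *
go(557.7,327.8,200,96.5)"
```

```text
t 0.1 pos [ 257.9 -568.7  230.3] ytool 114.38 tilt 0.11 F [ 0.1  0.8 -0.6] w 85.2 q6 -0.26
shift [-0.6432  0.6927  0.0316] yaw 17.88
```

Emit:
send_rows:
  translation:
    - [-0.643, 0.693, 0.03]
    - [-0.643, 0.693, 0.03]
    - [-0.643, 0.693, 0.03]
    - [-0.643, 0.693, 0.03]
    - [-0.643, 0.693, 0.03]
    - [-0.643, 0.693, 0.03]
    - [-0.643, 0.693, 0.03]
    - [-0.643, 0.693, 0.03]
    - [-0.643, 0.693, 0.03]
    - [-0.643, 0.693, 0.03]
    - [-0.643, 0.693, 0.03]
    - [-0.643, 0.693, 0.03]
  yaw: [18, 18, 18, 18, 18, 18, 18, 18, 18, 18, 18, 18]
  fingers: [0, 0, 0, 0, 0, 0, 0, 0, 0, 0, 0, 0]

```text
clock: 1.3
position: [446.9, -1.2, 212.6]
ee_rot: [-0.056, 0.998, 0.001, -0.0]
contact_force: [1.2, -0.1, -0.2]
gripper_width: 85.1
```

```bash
python3 -c "
from h import *
go(557.7,327.8,200,96.5)"
```

```text
t 1.3 pos [446.9  -1.2 212.6] ytool 96.41 tilt 0.12 F [ 1.2 -0.1 -0.2] w 85.1 q6 -1.82
shift [-0.1469  0.3146  0.0131] yaw -0.09
```

Emit:
send_rows:
  translation:
    - [-0.147, 0.315, 0.013]
    - [-0.147, 0.315, 0.013]
    - [-0.147, 0.315, 0.013]
    - [-0.147, 0.315, 0.013]
    - [-0.147, 0.315, 0.013]
    - [-0.147, 0.315, 0.013]
    - [-0.147, 0.315, 0.013]
    - [-0.147, 0.315, 0.013]
    - [-0.147, 0.315, 0.013]
    - [-0.147, 0.315, 0.013]
    - [-0.147, 0.315, 0.013]
    - [-0.147, 0.315, 0.013]
  yaw: [0, 0, 0, 0, 0, 0, 0, 0, 0, 0, 0, 0]
  fingers: [0, 0, 0, 0, 0, 0, 0, 0, 0, 0, 0, 0]

```text
clock: 2.5
position: [557.7, 327.1, 200.9]
ee_rot: [-0.055, 0.998, 0.001, -0.0]
contact_force: [0.3, 0.9, -0.3]
gripper_width: 85.4
```

```bash
python3 - <<'E'
from h import *
go(557.7,327.8,54,96.5)
im=get_image("top");
c=im[80:260,110:310];cv2.imwrite("pics/t1.png",cv2.resize(c,None,fx=3,fy=3,interpolation=2))
im=get_image("side");
c=im[150:300,110:310];cv2.imwrite("pics/s1.png",cv2.resize(c,None,fx=3,fy=3,interpolation=2))
E
```

```text
t 2.5 pos [557.7 327.1 200.9] ytool 96.35 tilt 0.14 F [ 0.3  0.9 -0.3] w 85.4 q6 -2.24
shift [-1.000e-04  3.000e-04  1.469e-01] yaw -0.15
```

View pics/s1.png

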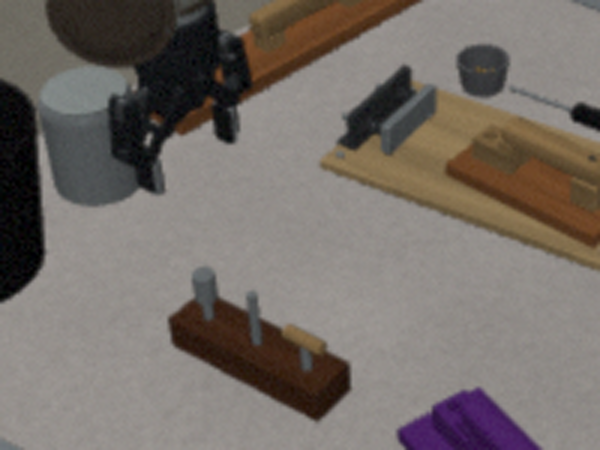

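Emit:
send_rows:
  translation:
    - [0, 0, 0.05]
    - [0, 0, 0.09]
    - [0, 0, 0.09]
    - [0, 0, 0.09]
  yaw: [0, 0, 0, 0]
  fingers: [0, 0, 0, 0]

```text
clock: 3.0
position: [558.4, 327.5, 111.5]
ee_rot: [-0.056, 0.998, 0.001, 0.0]
contact_force: [0.4, 0.1, 1.1]
gripper_width: 85.4
```

```bash
python3 - <<'E'
from h import *
go(557.7,327.8,54,96.5)
s=read_state();print(proj("side",[s["position"],[557.7,327.8,88]]),proj("top",[s["position"]]))
a=get_image("top")[150:240,150:250];b=get_image("side")[185:285,120:220]
cv2.imwrite("pics/c2.png",np.hstack([cv2.resize(a,(400,360),interpolation=2),cv2.resize(b[:90],(400,360),interpolation=2)]))
E
```

```text
t 3.0 pos [558.4 327.5 111.5] ytool 96.39 tilt 0.1 F [0.4 0.1 1.1] w 85.4 q6 -2.24
shift [0.0007 0.0002 0.0575] yaw -0.11
[[176.57326417 233.94207511]
 [177.58960624 240.49739159]] [[185.83541211 175.06749337]]
```

View pics/c2.png

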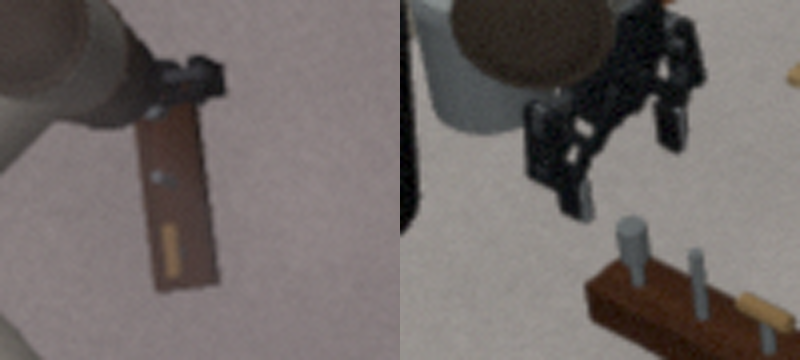

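Emit:
send_rows:
  translation:
    - [0.0005, 0, 0.03]
    - [0.0005, 0, 0.0575]
    - [0.0005, 0, 0.0575]
    - [0.0005, 0, 0.0575]
  yaw: [0, 0, 0, 0]
  fingers: [0, 0, 0, 0]

```text
clock: 3.5
position: [560.3, 329.8, 58.4]
ee_rot: [-0.056, 0.998, 0.003, 0.004]
contact_force: [1.0, 0.7, 0.7]
gripper_width: 85.3
```

```bash
python3 - <<'E'
from h import *
go(557.7,327.8,54,96.5)
E
```

```text
t 3.5 pos [560.3 329.8  58.4] ytool 96.44 tilt 0.55 F [1.  0.7 0.7] w 85.3 q6 -2.24
shift [ 0.0028 -0.0017  0.0043] yaw -0.06
```

```bash
python3 - <<'E'
from h import *
s=read_state();print(s)
a=get_image("top")[150:240,150:250];b=get_image("side")[185:285,120:220]
cv2.imwrite("pics/c3.png",np.hstack([cv2.resize(a,(400,360),interpolation=2),cv2.resize(b[:90],(400,360),interpolation=2)]))
go(557.7,327.8,54,96.5)
E
```

```text
{'clock': 3.5, 'joints': array([ 7.80307773e-01,  5.79599422e-01, -1.37443182e-01, -5.92195753e-05,
       -8.44211228e-01, -2.23872591e+00]), 'joint_vel': array([-0.00026399, -0.01921462,  0.02104724,  0.00640126,  0.00564307,
       -0.00037254]), 'joint_efforts': array([-4.37788689e-02, -4.35123610e+01,  1.44680437e+01,  3.18013944e+00,
       -2.36359908e-02, -2.16561693e-04]), 'position': array([560.260293  , 329.75411365,  58.35873019]), 'ee_rot': array([-0.05613936,  0.99841154,  0.00317747,  0.00355933]), 'contact_force': array([1.0426    , 0.74557881, 0.72077903]), 'wrist_torque': array([ 0.06177663,  0.01523963, -0.02133893]), 'gripper_width': 85.30776883921477}
t 3.6 pos [560.6 330.1  59.1] ytool 96.43 tilt 0.66 F [ 0.4  0.4 -0.4] w 85.3 q6 -2.24
shift [ 0.0032 -0.002   0.005 ] yaw -0.07
```

View pics/c3.png

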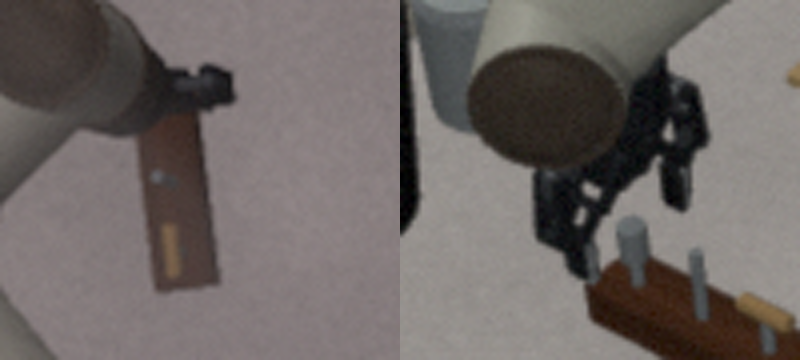

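Emit:
send_rows:
  translation:
    - [0.003, -0.002, 0.005]
    - [0.003, -0.002, 0.005]
    - [0.003, -0.002, 0.005]
  yaw: [0, 0, 0]
  fingers: [0, 0, 0]

```text
clock: 3.9
position: [558.0, 328.0, 54.7]
ee_rot: [-0.056, 0.998, 0.004, 0.005]
contact_force: [0.6, -0.7, 0.2]
gripper_width: 85.5
```

```bash
python3 - <<'E'
from h import *
s=read_state();print(s["joints"],s["joint_vel"].round(3),s["joint_efforts"].round(2))
go(557.7,327.8,54,96.5)
E
```

```text
[ 7.80791348e-01  5.78891208e-01 -1.50507014e-01 -1.33502397e-04
 -8.29058127e-01 -2.23917480e+00] [-0.002  0.008  0.003  0.     0.001 -0.001] [-0.000e+00 -4.489e+01  1.511e+01  3.350e+00  2.000e-02 -0.000e+00]
t 3.9 pos [558.  328.   54.7] ytool 96.44 tilt 0.71 F [ 0.6 -0.7  0.2] w 85.5 q6 -2.24
shift [ 0.0003 -0.0001  0.0007] yaw -0.06
```

Emit:
send_rows:
  translation:
    - [0, 0, 0.0005]
    - [0, 0, 0.0005]
    - [0, 0, 0.0005]
    - [0, 0, 0.0005]
    - [0, 0, 0.0005]
    - [0, 0, 0.0005]
    - [0, 0, 0.0005]
    - [0, 0, 0.0005]
    - [0, 0, 0.0005]
    - [0, 0, 0.0005]
  yaw: [0, 0, 0, 0, 0, 0, 0, 0, 0, 0]
  fingers: [255, 255, 255, 255, 255, 255, 255, 255, 255, 255]

```text
clock: 4.9
position: [558.1, 328.2, 54.3]
ee_rot: [-0.056, 0.998, 0.004, 0.005]
contact_force: [0.3, 1.6, 1.4]
gripper_width: 20.6
```

```bash
python3 - <<'E'
from h import *
go(557.7,327.8,54,96.5)
E
```

```text
t 4.9 pos [558.1 328.2  54.3] ytool 96.44 tilt 0.75 F [0.3 1.6 1.4] w 20.6 q6 -2.24
shift [ 0.0005 -0.0004  0.0003] yaw -0.06
```

Emit:
send_rows:
  translation:
    - [0, 0, -0.02]
    - [0, 0, -0.04]
    - [0, 0, -0.08]
    - [0, 0, -0.11]
    - [0, 0, -0.11]
    - [0, 0, -0.11]
  yaw: [0, 0, 0, 0, 0, 0]
  fingers: [255, 255, 255, 255, 255, 255]

```text
clock: 5.5
position: [556.7, 326.8, 164.4]
ee_rot: [-0.056, 0.998, 0.005, 0.005]
contact_force: [-0.8, -1.4, -1.2]
gripper_width: 20.6
```

```bash
python3 - <<'E'
from h import *
go(531.3,-51.5,150,91.6)
a=get_image("top")[150:240,150:250];b=get_image("side")[185:285,120:220]
cv2.imwrite("pics/c4.png",np.hstack([cv2.resize(a,(400,360),interpolation=2),cv2.resize(b[:90],(400,360),interpolation=2)]))
E
```

```text
t 5.5 pos [556.7 326.8 164.4] ytool 96.41 tilt 0.74 F [-0.8 -1.4 -1.2] w 20.6 q6 -2.24
shift [ 0.0676 -0.3732  0.0106] yaw 4.81
```

View pics/c4.png

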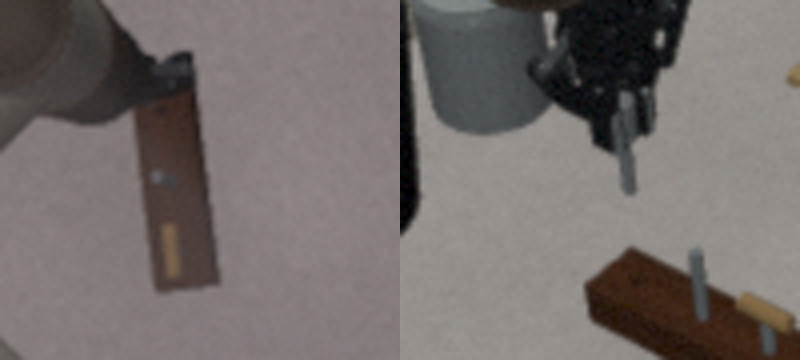

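Emit:
send_rows:
  translation:
    - [0.009, -0.045, 0.001]
    - [0.018, -0.09, 0.002]
    - [0.027, -0.14, 0.003]
    - [0.036, -0.19, 0.004]
    - [0.045, -0.24, 0.006]
    - [0.054, -0.29, 0.008]
    - [0.063, -0.34, 0.01]
    - [0.0676, -0.373, 0.0106]
    - [0.0676, -0.373, 0.0106]
    - [0.0676, -0.373, 0.0106]
    - [0.0676, -0.373, 0.0106]
  yaw: [1, 2, 3, 4, 4.8, 4.8, 4.8, 4.8, 4.8, 4.8, 4.8]
  fingers: [255, 255, 255, 255, 255, 255, 255, 255, 255, 255, 255]

```text
clock: 6.7
position: [530.4, -51.3, 148.2]
ee_rot: [-0.014, 1.0, 0.003, 0.002]
contact_force: [0.5, -0.1, -1.2]
gripper_width: 20.4
```

```bash
python3 - <<'E'
from h import *
go(531.3,-51.5,110,91.6)
a=get_image("top")[125:245,245:345];b=get_image("side")[130:250,210:330]
cv2.imwrite("pics/c5.png",np.hstack([cv2.resize(a,None,fx=4,fy=4,interpolation=2),cv2.resize(b[:90],None,fx=3.3,fy=480/90,interpolation=2)]))
cv2.imwrite("pics/s5.png",cv2.resize(b,None,fx=5,fy=5,interpolation=2))
s=read_state();M=R.from_quat(s["ee_rot"]).as_matrix()
print(proj("side",[s["position"]+46*M[:,2]]),proj("top",[s["position"]+46*M[:,2]]))
E
```

```text
t 6.7 pos [530.4 -51.3 148.2] ytool 91.64 tilt 0.47 F [ 0.5 -0.1 -1.2] w 20.4 q6 -1.74
shift [-0.0007 -0.0005  0.0383] yaw 0.04
[[273.02289648 182.24927799]] [[303.70896543 182.49663463]]
```

View pics/s5.png

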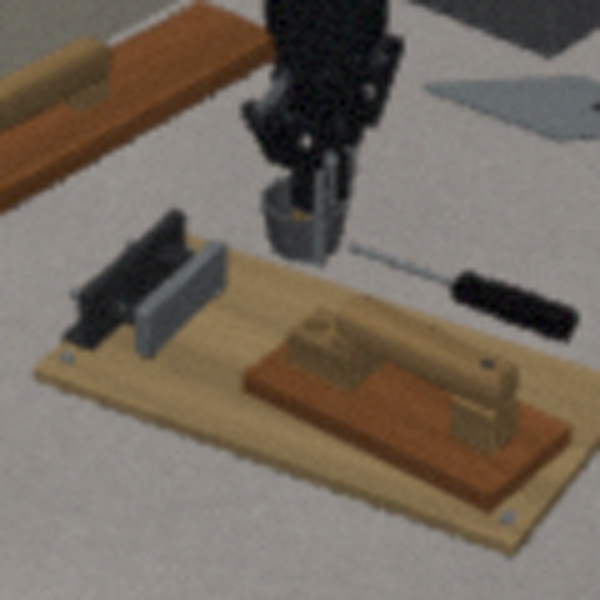

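View pics/c5.png

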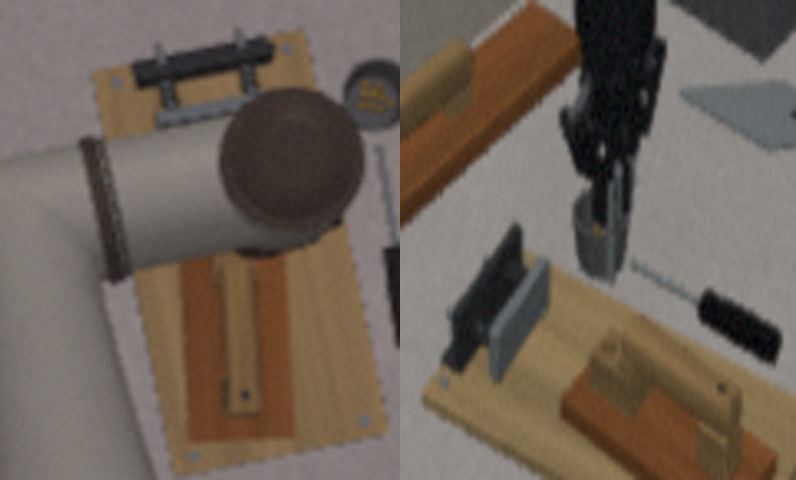

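```bash
python3 - <<'E'
from h import *
for z in(101,102.2,103.5): print(backz("side",((319.5)/5-.5+210,263.5/5-.5+130),z))
print(backz("side",(320.5/5-.5+210,327.5/5-.5+130),54))
o=proj("side",[[530,-51,54],[532,-51,54],[530,-49,54]]);print(o[1]-o[0],o[2]-o[0])
E
```

```text
[531.74400249 -53.29171598 101.        ]
[530.60825086 -51.9551577  102.2       ]
[529.37785327 -50.50721956 103.5       ]
[527.52719952 -49.89127121  54.        ]
[-0.46317053 -0.2353764 ] [-0.39819093  0.26908582]
```

Emit:
send_rows:
  translation:
    - [0, 0.0005, 0.02]
    - [0, 0.0005, 0.04]
    - [0, 0.0005, 0.04]
    - [0, 0.0005, 0.04]
  yaw: [0, 0, 0, 0]
  fingers: [255, 255, 255, 255]

```text
clock: 7.2
position: [531.1, -49.3, 108.8]
ee_rot: [-0.016, 1.0, 0.003, 0.003]
contact_force: [0.1, 0.3, 0.0]
gripper_width: 20.4
```

```bash
python3 - <<'E'
from h import *
go(531.3,-51.5,105,91.6)
im=np.mean([get_image("side") for _ in range(4)],0)
b=im[150:230,245:325]
cv2.imwrite("pics/s6.png",np.clip(cv2.resize(b,None,fx=7,fy=7,interpolation=2)*1.5,0,255))
E
```

```text
t 7.2 pos [531.1 -49.3 108.8] ytool 91.81 tilt 0.47 F [0.1 0.3 0. ] w 20.4 q6 -1.74
shift [-0.0001 -0.0023  0.0038] yaw 0.21[ WARN:0@3.172] global loadsave.cpp:1063 imwrite_ Unsupported depth image for selected encoder is fallbacked to CV_8U.
```

View pics/s6.png

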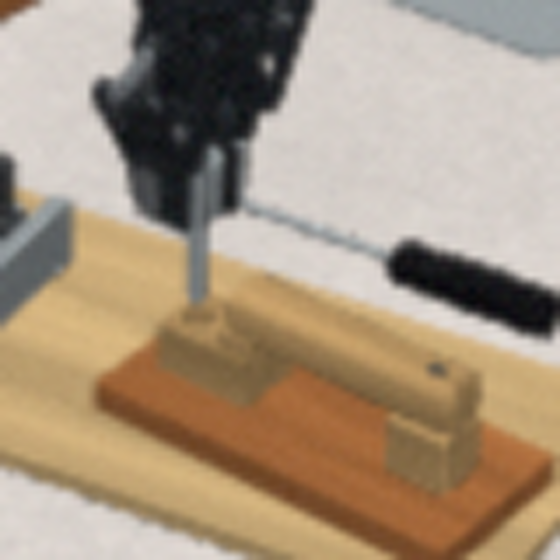

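```bash
python3 - <<'E'
from h import *
go(531.3,-51.5,105,91.6)
f=lambda u,v:((u+.5)/7-.5+245,(v+.5)/7-.5+150)
print(backz("side",f(199,303),62.8),backz("side",f(202,320),54))
print((proj("side",[[531,-50,62.8]])-proj("side",[[531,-50,54]]))*7)
im=get_image("top")[125:245,245:345];cv2.imwrite("pics/t6.png",cv2.resize(im,None,fx=5,fy=5,interpolation=2))
E
```

```text
t 7.4 pos [531.6 -49.7 109.8] ytool 91.74 tilt 0.6 F [-0.5  0.4 -1.5] w 20.3 q6 -1.74
shift [ 0.0004 -0.0019  0.0048] yaw 0.14
[528.87831463 -48.36416506  62.8       ] [526.91120716 -48.3123986   54.        ]
[[  0.1197653 -15.3155429]]
```

View pics/t6.png

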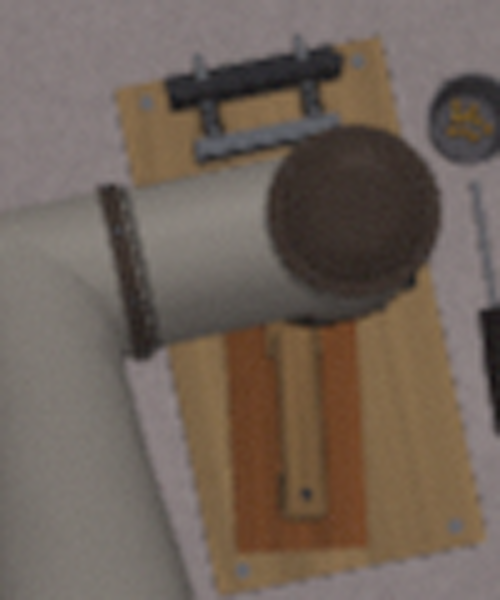

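```bash
python3 - <<'E'
from h import *
go(530.3,-50.6,90,91.6)
E
```

```text
t 7.45 pos [531.4 -49.8 109.6] ytool 91.73 tilt 0.59 F [ 0.1  1.3 -0.8] w 20.2 q6 -1.74
shift [ 0.0013 -0.0009  0.0196] yaw 0.13
```

Emit:
send_rows:
  translation:
    - [0.0012, -0.001, 0.0]
    - [0.0012, -0.001, 0.005]
    - [0.0012, -0.001, 0.01]
    - [0.0012, -0.001, 0.014]
    - [0.0012, -0.001, 0.018]
  yaw: [0, 0, 0, 0, 0]
  fingers: [255, 255, 255, 255, 255]

```text
clock: 7.95
position: [530.3, -50.8, 91.0]
ee_rot: [-0.015, 1.0, 0.004, 0.003]
contact_force: [-0.0, -0.5, -0.9]
gripper_width: 20.3
```

```bash
python3 - <<'E'
from h import *
go(530.3,-50.6,90,91.6)
im=np.mean([get_image("side") for _ in range(2)],0)
b=im[150:230,245:325]
cv2.imwrite("pics/s7.png",np.clip(cv2.resize(b,None,fx=7,fy=7,interpolation=2)*1.5,0,255).astype(np.uint8))
E
```

```text
t 7.95 pos [530.3 -50.8  91. ] ytool 91.73 tilt 0.56 F [-0.  -0.5 -0.9] w 20.3 q6 -1.74
shift [-0.      0.0002  0.001 ] yaw 0.13
```

View pics/s7.png

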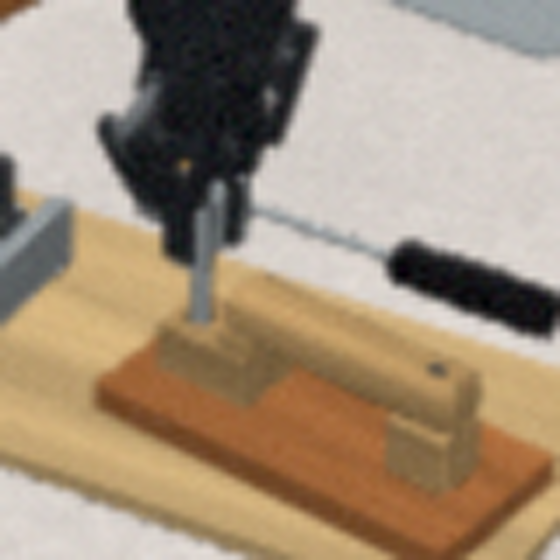

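Emit:
send_rows:
  translation:
    - [0, 0, 0.006]
    - [0, 0, 0.012]
    - [0, 0, 0.017]
    - [0, 0, 0.021]
    - [0, 0, 0.024]
  yaw: [0, 0, 0, 0, 0]
  fingers: [255, 255, 255, 255, 255]

```text
clock: 8.55
position: [530.2, -50.7, 66.4]
ee_rot: [-0.015, 1.0, 0.003, 0.003]
contact_force: [-0.2, -0.5, -0.0]
gripper_width: 20.5
```

```bash
python3 - <<'E'
from h import *
go(530.3,-50.6,66,91.6)
im=np.mean([get_image("side") for _ in range(2)],0)
b=im[150:230,245:325]
cv2.imwrite("pics/s8.png",np.clip(cv2.resize(b,None,fx=7,fy=7,interpolation=2)*1.5,0,255).astype(np.uint8))
go(530.3,-50.6,66,91.6)
E
```

```text
t 8.55 pos [530.2 -50.7  66.4] ytool 91.73 tilt 0.5 F [-0.2 -0.5 -0. ] w 20.5 q6 -1.74
shift [-0.0001  0.0001  0.0004] yaw 0.13
t 8.65 pos [530.2 -50.7  66.5] ytool 91.73 tilt 0.5 F [ 0.6 -0.5 -1.4] w 20.2 q6 -1.74
shift [-0.0001  0.0001  0.0005] yaw 0.13
```

View pics/s8.png

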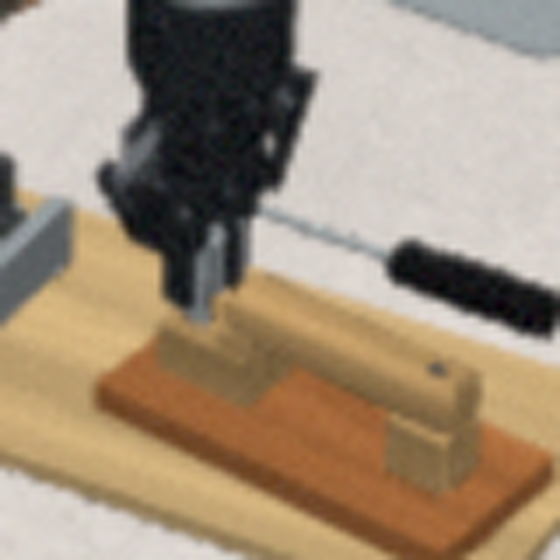

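Emit:
send_rows:
  translation:
    - [0, 0, 0.001]
    - [0, 0, 0.0015]
    - [0, 0, 0.0015]
  yaw: [0, 0, 0]
  fingers: [255, 255, 255]

```text
clock: 8.95
position: [530.6, -50.6, 66.1]
ee_rot: [-0.015, 1.0, 0.003, 0.003]
contact_force: [-1.1, -0.3, 5.7]
gripper_width: 20.5
```

Emit:
send_rows:
  translation:
    - [0, 0, 0.001]
    - [0, 0, 0.001]
    - [0, 0, 0.001]
    - [0, 0, 0]
    - [0, 0, 0]
    - [0, 0, 0]
    - [0, 0, 0]
    - [0, 0, 0]
    - [0, 0, 0]
  yaw: [0, 0, 0, 0, 0, 0, 0, 0, 0]
  fingers: [255, 255, 255, 0, 0, 0, 0, 0, 0]

```text
clock: 9.85
position: [530.6, -50.6, 66.0]
ee_rot: [-0.015, 1.0, 0.003, 0.003]
contact_force: [-0.7, -0.3, 0.1]
gripper_width: 85.5
```

Emit:
send_rows:
  translation:
    - [0, 0, -0.03]
    - [0, 0, -0.06]
    - [0, 0, -0.09]
    - [0, 0, -0.09]
  yaw: [0, 0, 0, 0]
  fingers: [0, 0, 0, 0]

```text
clock: 10.25
position: [532.9, -51.1, 160.5]
ee_rot: [-0.016, 1.0, 0.004, 0.008]
contact_force: [0.0, 0.6, 0.1]
gripper_width: 85.3
```

```bash
python3 - <<'E'
from h import *
go(444,-54,150,91.6)
im=np.mean([get_image("side") for _ in range(3)],0)
b=im[150:230,245:325]
cv2.imwrite("pics/s9.png",np.clip(cv2.resize(b,None,fx=7,fy=7,interpolation=2)*1.5,0,255).astype(np.uint8))
im=get_image("top")[125:245,245:345];cv2.imwrite("pics/t9.png",cv2.resize(im,None,fx=5,fy=5,interpolation=2))
E
```

```text
t 10.25 pos [532.9 -51.1 160.5] ytool 91.82 tilt 1.0 F [0.  0.6 0.1] w 85.3 q6 -1.74
shift [ 0.0891 -0.0002  0.0091] yaw 0.22
```

View pics/s9.png

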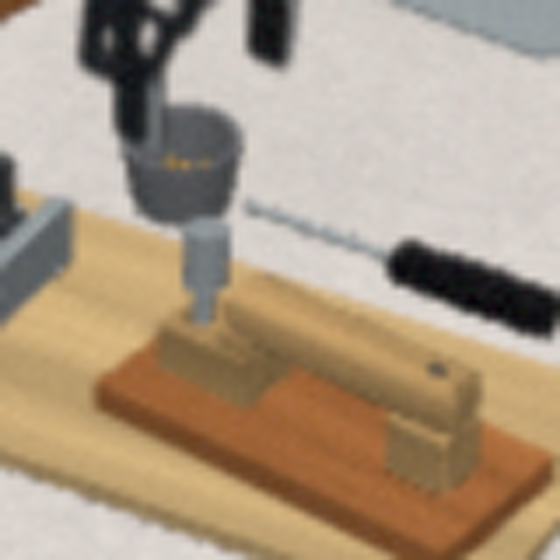

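View pics/t9.png

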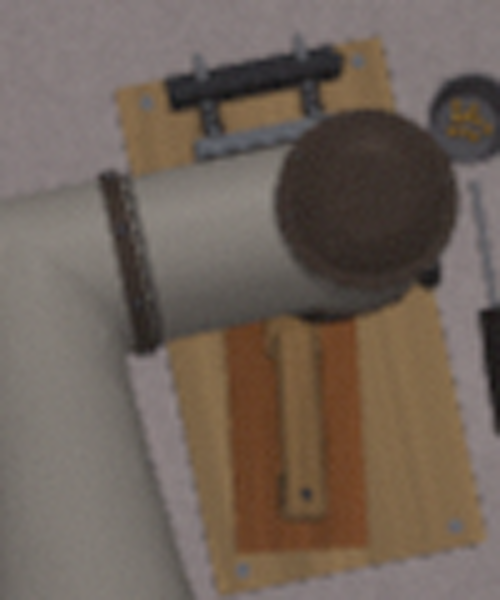

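```bash
python3 - <<'E'
from h import *
s=read_state();print(R.from_quat(s["ee_rot"]).as_matrix().round(4))
t=cv2.imread("pics/top0.png");q=cv2.imread("pics/side0.png")
def z(im,x,y,w,h,k,name):
    c=np.clip(cv2.resize(im[y:y+h,x:x+w],None,fx=k,fy=k,interpolation=2)*1.6,0,255).astype(np.uint8)
    for i in range(0,w,5): cv2.line(c,(i*k,0),(i*k,6),(0,255,255),1); cv2.putText(c,str(x+i),(i*k,18),0,.35,(0,0,255),1)
    for i in range(0,h,5): cv2.line(c,(0,i*k),(6,i*k),(0,255,255),1); cv2.putText(c,str(y+i),(8,i*k+4),0,.35,(0,0,255),1)
    cv2.imwrite("pics/"+name,c)
z(t,264,126,62,40,12,"z_stop.png")
z(q,212,165,50,45,12,"zs_stop.png")
E
```

```text
[[-0.9995 -0.0304  0.0042]
 [-0.0304  0.9995  0.0067]
 [-0.0044  0.0065 -1.    ]]
```

View pics/z_stop.png

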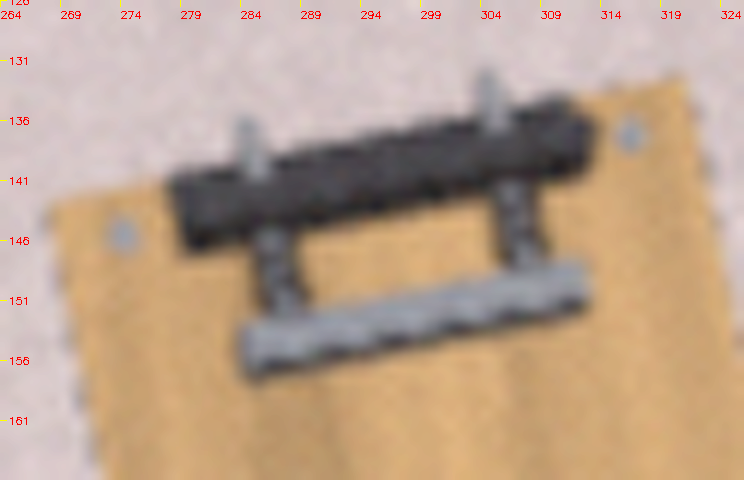

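View pics/zs_stop.png

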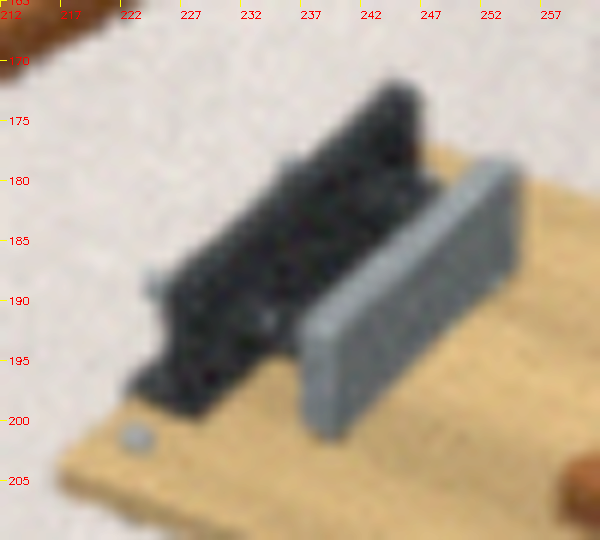

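```bash
cat > m1.py <<'E'
from h import *
g=lambda uv,k,o:tuple((np.array(uv)+.5)/k-.5+np.array(o))
tj=lambda u,v:("top",g((u,v),5,(260,125)));sj=lambda u,v:("side",g((u,v),5,(210,165)))
t=lambda u,v:("top",g((u,v),12,(264,126)));q=lambda u,v:("side",g((u,v),12,(212,165)))
P=[(*t(246,362),(115,50,48)),(*t(590,303),(115,-50,48)),(*t(242,322),(127,50,48)),(*t(582,262),(127,-50,48)),
(*q(330,335),(115,50,48)),(*q(518,172),(115,-50,48)),(*q(302,325),(127,50,48))]
J=[(*t(50,204),(180,95,12)),(*t(685,76),(180,-95,12)),(*tj(410,543),(-180,-95,12)),(*q(58,465),(180,95,12)),(*sj(640,213),(-180,-95,12))]
print("plate only");p=fit(P,[520,-60,.18])
print("bed only");b=fit(J,[520,-60,.18])
print("all");a=fit(P+J,[520,-60,.18])
for x in(p,b,a): print("face",W(x,[[115,0,20]]).round(1),np.degrees(x[2]))
E
python3 m1.py
```

```text
plate only
[522.7 -58.8] 9.99
   top (115, 50, 48) [0.1 0.4]
   top (115, -50, 48) [ 0.4 -0.1]
   top (127, 50, 48) [-0.3  0.3]
   top (127, -50, 48) [ 0.4 -0.1]
   side (115, 50, 48) [-0.2  0.4]
   side (115, -50, 48) [ 0.3 -0.5]
   side (127, 50, 48) [-0.9  0.1]
bed only
[522. -59.] 10.47
   top (180, 95, 12) [-0.4 -0. ]
   top (180, -95, 12) [0.2 0.3]
   top (-180, -95, 12) [0.1 0.5]
   side (180, 95, 12) [-0.8 -0.5]
   side (-180, -95, 12) [ 0.2 -0.7]
all
[522.5 -59.3] 10.37
   top (115, 50, 48) [0.  0.6]
   top (115, -50, 48) [ 0.3 -0.1]
   top (127, 50, 48) [-0.3  0.5]
   top (127, -50, 48) [ 0.3 -0.1]
   side (115, 50, 48) [-0.1  0.5]
   side (115, -50, 48) [ 0.2 -0.4]
   side (127, 50, 48) [-0.8  0.3]
   top (180, 95, 12) [-0.2 -0.2]
   top (180, -95, 12) [0.4 0.2]
   top (-180, -95, 12) [0.1 0.4]
   side (180, 95, 12) [-0.8 -0.6]
   side (-180, -95, 12) [ 0.2 -0.7]
face [[636.  -38.8  20. ]] 9.989154743844583
face [[635.1 -38.1  20. ]] 10.473340309010228
face [[635.7 -38.6  20. ]] 10.370772970234002
```

Emit:
send_rows:
  translation:
    - [0.04, 0, 0.009]
    - [0.08, 0, 0.009]
    - [0.089, 0, 0.009]
    - [0.089, 0, 0.009]
    - [0.089, 0, 0.009]
    - [0.089, 0, 0.009]
  yaw: [0, 0.2, 0.2, 0.2, 0.2, 0.2]
  fingers: [0, 0, 0, 0, 0, 0]

```text
clock: 11.05
position: [441.6, -53.7, 145.5]
ee_rot: [-0.013, 1.0, 0.003, 0.002]
contact_force: [-0.2, -0.7, 1.0]
gripper_width: 85.5
```

```bash
python3 - <<'E'
from h import *
go(444,-53.5,53,91.6)
im=get_image("top")[125:245,245:345];cv2.imwrite("pics/t10.png",cv2.resize(im,None,fx=5,fy=5,interpolation=2))
print(R.from_quat(read_state()["ee_rot"]).as_matrix()[:,2])
E
```

```text
t 11.05 pos [441.6 -53.7 145.5] ytool 91.54 tilt 0.47 F [-0.2 -0.7  1. ] w 85.5 q6 -1.78
shift [-0.002  -0.0004  0.0925] yaw -0.06
[ 0.00449001  0.00658284 -0.99996825]
```

View pics/t10.png

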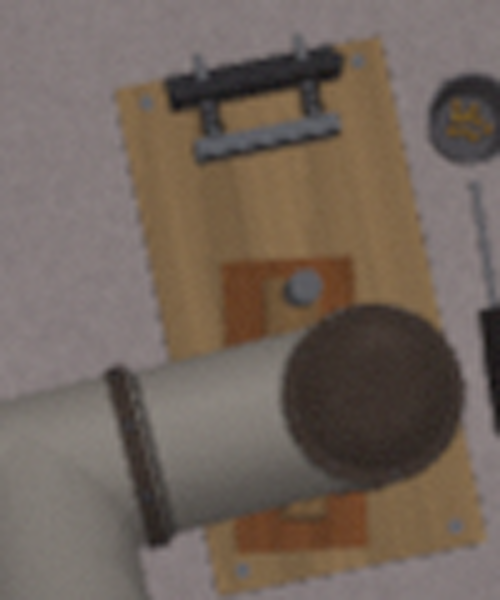

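Emit:
send_rows:
  translation:
    - [-0.002, 0, 0.03]
    - [-0.002, 0, 0.06]
    - [-0.002, 0, 0.08]
    - [-0.002, 0, 0.092]
    - [-0.002, 0, 0.092]
    - [-0.002, 0, 0.092]
    - [-0.002, 0, 0.092]
  yaw: [0, 0, 0, 0, 0, 0, 0]
  fingers: [0, 0, 0, 0, 0, 0, 0]

```text
clock: 11.8
position: [444.8, -53.0, 54.1]
ee_rot: [-0.013, 1.0, 0.003, 0.003]
contact_force: [-0.1, -0.1, 0.4]
gripper_width: 85.2
```

```bash
python3 - <<'E'
from h import *
go(444,-53.5,53,91.6)
b=get_image("side")[150:250,235:335]
cv2.imwrite("pics/s11.png",np.clip(cv2.resize(b,None,fx=6,fy=6,interpolation=2)*1.5,0,255).astype(np.uint8))
print(R.from_quat(read_state()["ee_rot"]).as_matrix()[:,2])
E
```

```text
t 11.8 pos [444.8 -53.   54.1] ytool 91.55 tilt 0.53 F [-0.1 -0.1  0.4] w 85.2 q6 -1.78
shift [ 0.0008 -0.0005  0.0011] yaw -0.05
[ 0.00645014  0.0069618  -0.99995496]
```

View pics/s11.png

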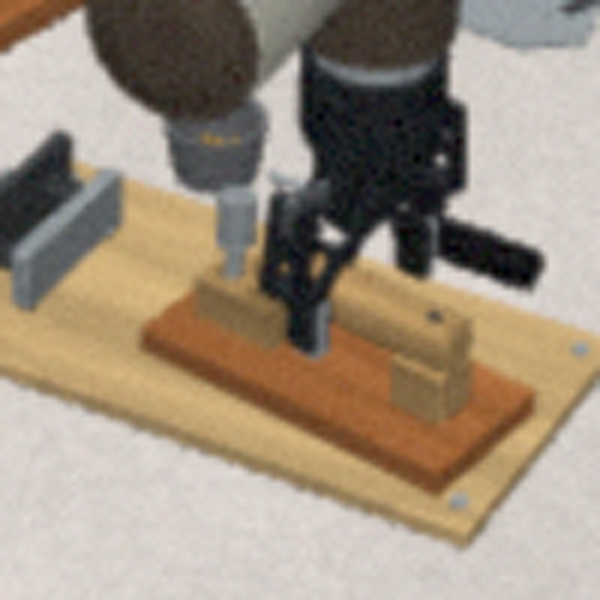

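Emit:
send_rows:
  translation:
    - [0.0005, 0, 0.001]
    - [0.0005, 0, 0.001]
    - [0.0005, 0, 0.001]
    - [0.0005, 0, 0.001]
    - [0.0005, 0, 0.001]
    - [0.0005, 0, 0.001]
    - [0.0005, 0, 0.001]
    - [0.0005, 0, 0.001]
    - [0.0005, 0, 0.001]
  yaw: [0, 0, 0, 0, 0, 0, 0, 0, 0]
  fingers: [255, 255, 255, 255, 255, 255, 255, 255, 255]

```text
clock: 12.75
position: [444.4, -53.1, 53.7]
ee_rot: [-0.014, 1.0, 0.003, 0.003]
contact_force: [-2.3, -0.7, 6.0]
gripper_width: 27.2
```

```bash
python3 - <<'E'
from h import *
go(444,-53.5,53,91.6)
print(R.from_quat(read_state()["ee_rot"]).as_matrix()[:,2], read_state()["wrist_torque"])
c,s=np.cos(np.radians(10.45)),np.sin(np.radians(10.45))
face=np.array([635.6,-38.5])
# float-handle grip assumed at local (-14.5,0): TCP target for front at gap g
for gp in(20,0,-12.5):
    print(gp,face-np.array([c,s])*(gp+114.5))
E
```

```text
t 12.75 pos [444.4 -53.1  53.7] ytool 91.58 tilt 0.54 F [-2.3 -0.7  6. ] w 27.2 q6 -1.78
shift [ 0.0004 -0.0004  0.0007] yaw -0.02
[ 0.0067627   0.00655912 -0.99995562] [-0.60677467  0.3159739  -0.02885476]
20 [503.33087569 -62.8952609 ]
0 [522.99914696 -59.26771281]
-12.5 [535.29181651 -57.00049525]
```

```bash
python3 - <<'E'
from h import *
go(500.5,-63.4,54,100.45)
E
```

```text
t 12.75 pos [444.4 -53.1  53.7] ytool 91.58 tilt 0.54 F [-2.3 -0.7  6. ] w 27.2 q6 -1.78
shift [-0.0558 -0.0118  0.0001] yaw -8.87
```

Emit:
send_rows:
  translation:
    - [-0.005, -0.001, 0]
    - [-0.012, -0.0025, 0]
    - [-0.02, -0.0043, 0]
    - [-0.028, -0.006, 0]
    - [-0.036, -0.0077, 0]
    - [-0.044, -0.0094, 0]
    - [-0.051, -0.0109, 0]
    - [-0.0558, -0.0118, 0]
    - [-0.0558, -0.0118, 0]
    - [-0.0558, -0.0118, 0]
    - [-0.0558, -0.0118, 0]
  yaw: [-1, -2, -3.2, -4.5, -5.8, -7, -8, -8.87, -8.87, -8.87, -8.87]
  fingers: [255, 255, 255, 255, 255, 255, 255, 255, 255, 255, 255]

```text
clock: 13.85
position: [496.5, -64.3, 53.7]
ee_rot: [-0.09, 0.996, 0.003, -0.0]
contact_force: [-7.4, -2.8, 8.2]
gripper_width: 27.0
```

```bash
cat > look.py <<'E'
import sys
from h import *
go(500.5,-63.4,54,100.45)
n=sys.argv[1]
im=np.mean([get_image("top") for _ in range(3)],0)[125:185,265:335]
c=np.clip(cv2.resize(im,None,fx=10,fy=10,interpolation=2)*1.6,0,255).astype(np.uint8);cv2.imwrite(f"pics/t{n}.png",c)
b=np.mean([get_image("side") for _ in range(3)],0)[160:230,210:310]
cv2.imwrite(f"pics/s{n}.png",np.clip(cv2.resize(b,None,fx=8,fy=8,interpolation=2)*1.5,0,255).astype(np.uint8))
E
python3 look.py 12
```

```text
t 13.85 pos [496.5 -64.3  53.7] ytool 100.38 tilt 0.32 F [-7.4 -2.8  8.2] w 27.0 q6 -1.58
shift [-0.0041  0.0002 -0.0003] yaw -0.07
```

View pics/t12.png

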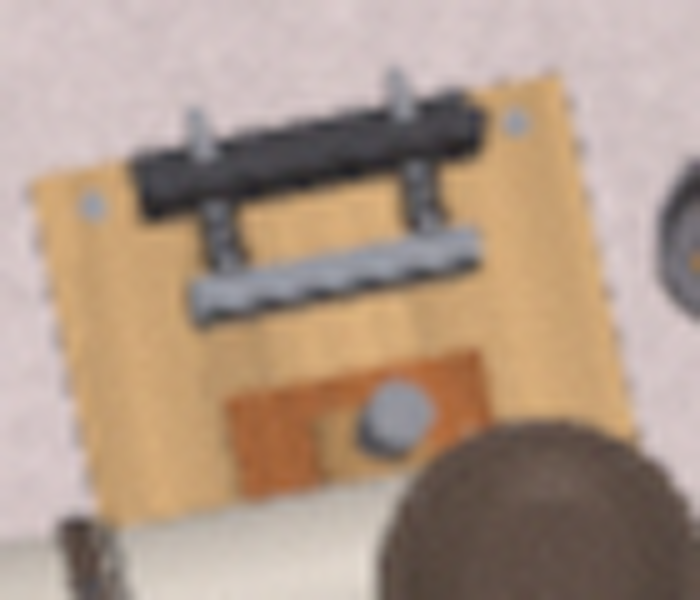

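View pics/s12.png

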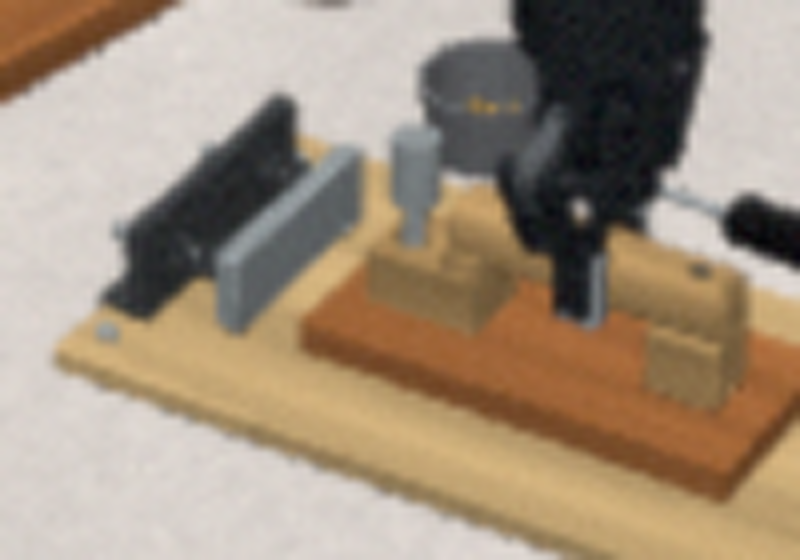

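```bash
cat > m2.py <<'E'
from h import *
g=lambda uv,k,o:tuple((np.array(uv)+.5)/k-.5+np.array(o))
t=lambda u,v:g((u,v),10,(265,125))
yaw=np.radians(10.45);c,s=np.cos(yaw),np.sin(yaw);J=np.array([522.5-.0,-59.2])
def L(p): d=p[:2]-J; return np.array([c*d[0]+s*d[1],-s*d[0]+c*d[1]]).round(1)
a=backz("top",t(228,403),28);b=backz("top",t(478,350),28)
print("front L,R in jig",L(a),L(b),"ctr",(L(a)+L(b))/2,np.linalg.norm(a-b),"yaw",np.degrees(np.arctan2(-(b-a)[0],(b-a)[1]))if 0 else np.degrees(np.arctan2((b-a)[1],(b-a)[0]))+90)
k=backz("top",t(400,410),100);print("knob",L(k))
a=backz("top",t(193,313),48);b=backz("top",t(480,263),48);print("plate front",L(a),L(b),np.degrees(np.arctan2((b-a)[1],(b-a)[0]))+90)
st=read_state();print("tcp",L(st["position"]))
q=g((303,325),8,(210,160));print("side corner",L(backz("side",q,28)))
E
python3 m2.py
```

```text
front L,R in jig [87.4 43.3] [ 88.8 -44.5] ctr [88.1 -0.6] 87.85289975224352 yaw 11.387921489089294
knob [63.8 -6.8]
plate front [116.7  50.1] [114.8 -48.6] 9.33056522154385
tcp [-26.4  -0.3]
side corner [84.2 46.7]
```

```bash
python3 - <<'E'
from h import *
print(proj("top",[[530.5,-50.7,100],[530.5,-50.7,54]]), "obs t10",(303.5/5-.5+245,287.5/5-.5+125))
yaw=np.radians(10.45);c,s=np.cos(yaw),np.sin(yaw);J=np.array([522.5,-59.2])
w=lambda x,y,z:[J[0]+c*x-s*y,J[1]+s*x+c*y,z]
P=[w(60,-.5,100),w(60,-.5,54),w(88,-45,28),w(88,45,28)]
for n,o,k in(("top",(265,125),10),("side",(210,160),8)): print(n,((proj(n,P)-o+.5)*k-.5).round(0).tolist())
E
```

```text
[[303.73633391 182.70954784]
 [302.76324079 184.22386513]] obs t10 (305.2, 182.0)
top [[383.0, 425.0], [374.0, 445.0], [480.0, 352.0], [223.0, 402.0]]
side [[411.0, 142.0], [412.0, 234.0], [410.0, 213.0], [297.0, 320.0]]
```

Emit:
send_rows:
  translation:
    - [-0.006, 0.0003, -0.0015]
    - [-0.012, 0.0005, -0.0015]
    - [-0.018, 0.0005, -0.0015]
    - [-0.024, 0.0005, -0.0015]
    - [-0.024, 0.0005, -0.0015]
    - [-0.024, 0.0005, -0.0015]
    - [-0.024, 0.0005, -0.0015]
  yaw: [0, 0, 0, 0, 0, 0, 0]
  fingers: [255, 255, 255, 255, 255, 255, 255]

```text
clock: 14.85
position: [519.8, -59.4, 54.7]
ee_rot: [-0.09, 0.996, 0.003, -0.001]
contact_force: [-0.1, 0.2, -6.4]
gripper_width: 27.2
```

```bash
python3 look.py 13; python3 m2.py | grep tcp
```

```text
t 14.85 pos [519.8 -59.4  54.7] ytool 100.38 tilt 0.34 F [-0.1  0.2 -6.4] w 27.2 q6 -1.58
shift [ 0.0197 -0.0004  0.0007] yaw -0.07
tcp [-2.8  0.1]
```

View pics/t13.png

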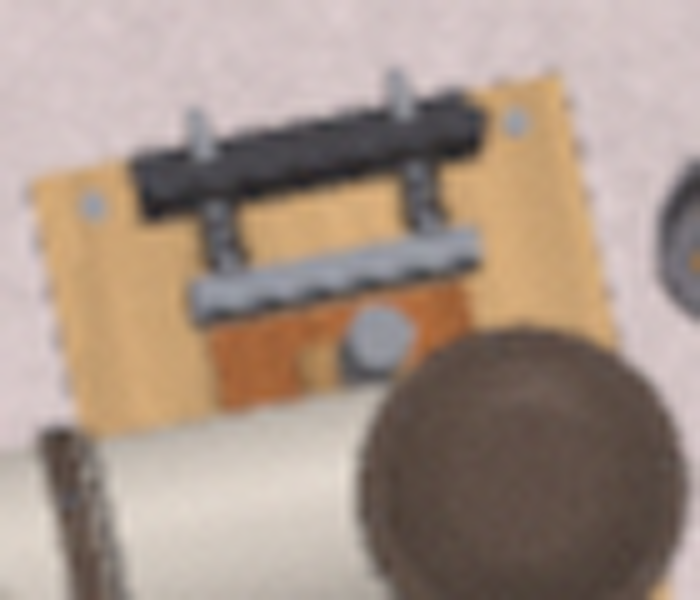

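View pics/s13.png

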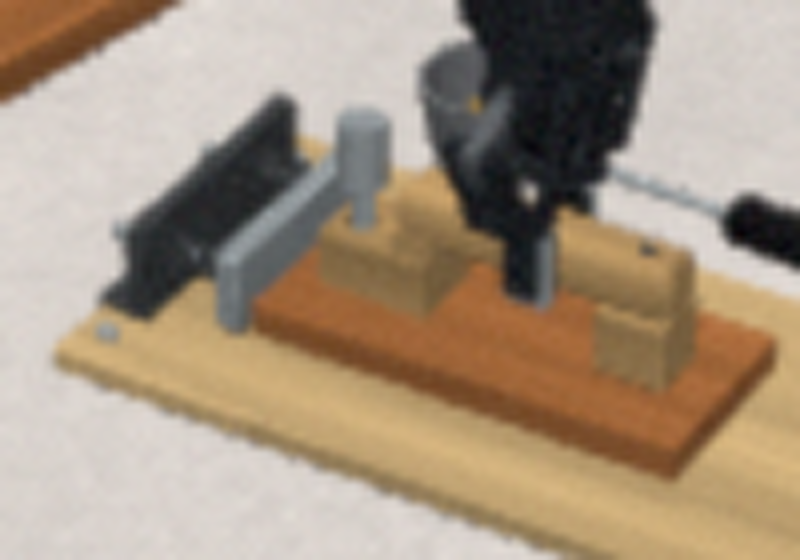

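Emit:
send_rows:
  translation:
    - [-0.003, 0, 0.0003]
    - [-0.006, 0, 0.0005]
    - [-0.009, 0, 0.0005]
    - [-0.012, 0, 0.0005]
    - [-0.012, 0, 0.0005]
    - [-0.012, 0, 0.0005]
    - [-0.012, 0, 0.0005]
  yaw: [0, 0, 0, 0, 0, 0, 0]
  fingers: [255, 255, 255, 255, 255, 255, 255]

```text
clock: 15.85
position: [529.7, -57.9, 54.6]
ee_rot: [-0.091, 0.996, 0.003, -0.003]
contact_force: [-6.8, -0.7, -1.4]
gripper_width: 27.3
```

```bash
python3 look.py 14; python3 m2.py | grep tcp
```

```text
t 15.85 pos [529.7 -57.9  54.6] ytool 100.4 tilt 0.43 F [-6.8 -0.7 -1.4] w 27.3 q6 -1.58
shift [ 0.0297 -0.0001  0.0008] yaw -0.05
tcp [ 7.3 -0. ]
```

View pics/t14.png

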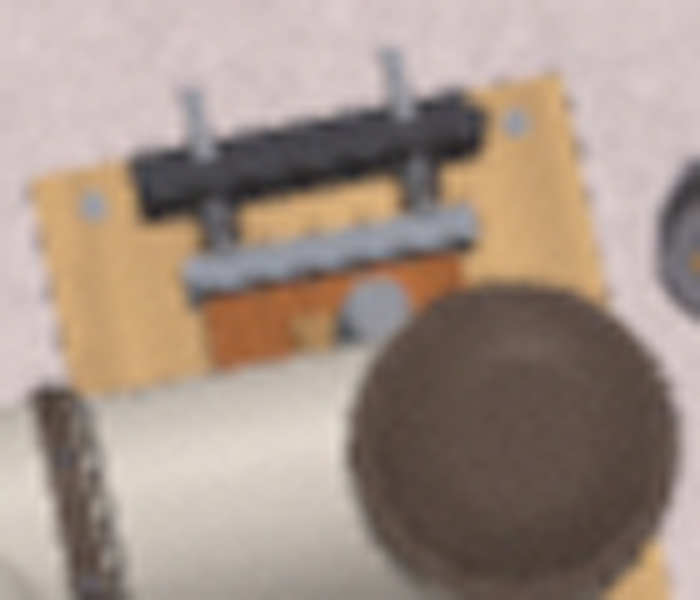

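Emit:
send_rows:
  translation:
    - [-0.002, 0, 0.0]
    - [-0.004, 0, 0.0]
    - [-0.0055, 0, 0.0]
    - [-0.007, 0, 0.0]
    - [-0.007, 0, 0.0]
    - [-0.007, 0, 0.0]
    - [-0.007, 0, 0.0]
    - [-0.007, 0, 0.0]
  yaw: [0, 0, 0, 0, 0, 0, 0, 0]
  fingers: [255, 255, 255, 255, 255, 255, 255, 255]

```text
clock: 16.95
position: [532.7, -57.5, 54.9]
ee_rot: [-0.091, 0.996, 0.002, -0.007]
contact_force: [-11.1, -1.2, 4.7]
gripper_width: 27.0
```

```bash
python3 look.py 15; python3 m2.py | grep tcp; cat > disp.py <<'E'
import sys
from h import *
# track plate's top strip between rest (t13) and now, 10x crops
a=cv2.imread("pics/t13.png",0).astype(np.float32);b=cv2.imread(f"pics/t{sys.argv[1]}.png",0).astype(np.float32)
px=np.linalg.norm(proj("top",[[640,-40,40]])-proj("top",[[640+np.cos(.1824),-40+np.sin(.1824),40]]))
for nm,(x0,y0,x1,y1) in dict(plate=(180,225,490,330),rodL=(175,100,230,160),rodR=(375,60,425,120),plateL=(180,260,300,330),plateR=(380,220,490,285),bracket_fixed=(20,150,190,230)).items():
    t=a[y0:y1,x0:x1]; s=b[max(0,y0-70):y1+15,max(0,x0-30):x1+30]
    r=cv2.matchTemplate(s,t,cv2.TM_CCOEFF_NORMED);_,m,_,l=cv2.minMaxLoc(r)
    dx,dy=l[0]+max(0,x0-30)-x0,l[1]+max(0,y0-70)-y0
    print(nm,dx,dy,"mm",round(np.hypot(dx,dy)/10/px,1),"score",round(m,2))
E
python3 disp.py 14; python3 disp.py 15
```

```text
t 16.95 pos [532.7 -57.5  54.9] ytool 100.43 tilt 0.84 F [-11.1  -1.2   4.7] w 27.0 q6 -1.57
shift [0.0327 0.     0.0014] yaw -0.02
tcp [10.3 -0.2]
plate -5 -20 mm 7.1 score 0.88
rodL 0 1 mm 0.3 score 0.98
rodR 0 1 mm 0.3 score 0.98
plateL -6 -21 mm 7.5 score 0.97
plateR -5 -20 mm 7.1 score 0.99
bracket_fixed 0 0 mm 0.0 score 1.0
plate -4 -28 mm 9.7 score 0.77
rodL 0 1 mm 0.3 score 0.98
rodR 0 1 mm 0.3 score 0.98
plateL -5 -29 mm 10.1 score 0.96
plateR -5 -29 mm 10.1 score 0.97
bracket_fixed 0 0 mm 0.0 score 1.0
```

View pics/t15.png

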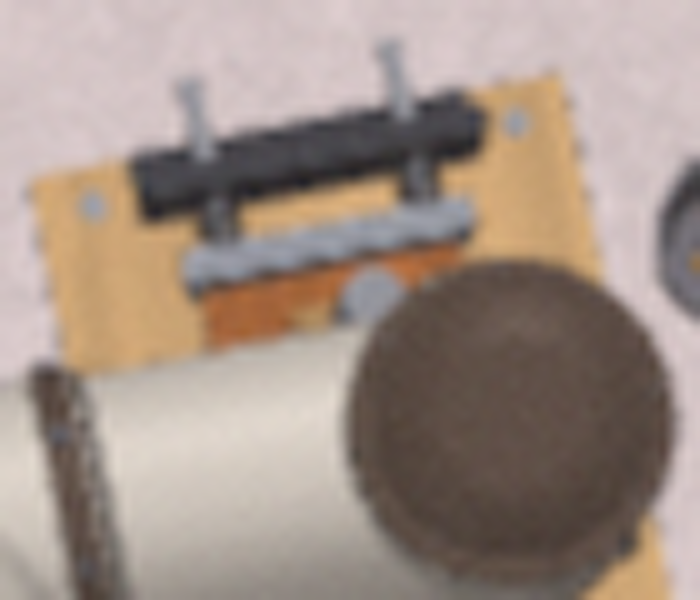

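View pics/s15.png

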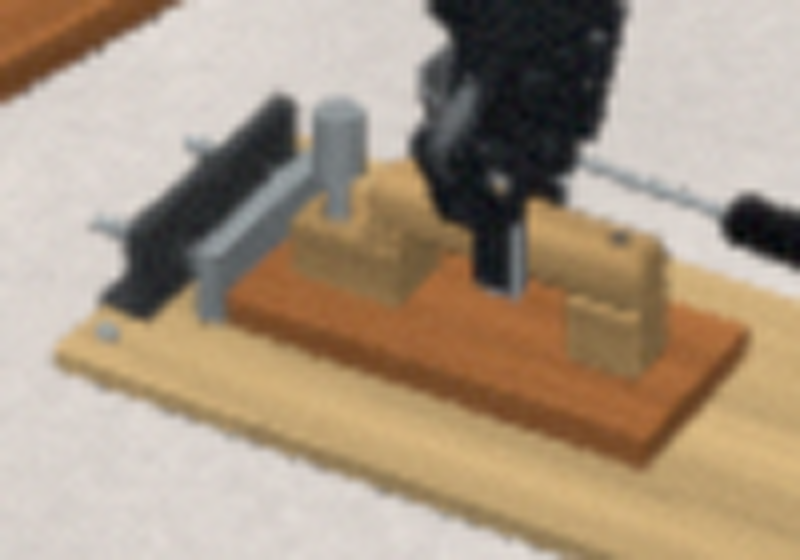

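Emit:
send_rows:
  translation:
    - [-0.004, 0, -0.0005]
    - [-0.0055, 0, -0.001]
    - [-0.0065, 0, -0.001]
    - [-0.0065, 0, -0.001]
    - [-0.0065, 0, -0.001]
    - [-0.0065, 0, -0.001]
    - [-0.0065, 0, -0.001]
  yaw: [0, 0, 0, 0, 0, 0, 0]
  fingers: [255, 255, 255, 255, 255, 255, 255]

```text
clock: 17.95
position: [534.2, -57.3, 56.1]
ee_rot: [-0.091, 0.996, 0.002, -0.012]
contact_force: [-12.8, -0.4, 5.3]
gripper_width: 27.2
```

```bash
python3 look.py 16; python3 m2.py | grep tcp;python3 disp.py 16; python3 -c "
from h import *
print(R.from_quat(read_state()['ee_rot']).as_matrix()[:,2])"
```

```text
t 17.95 pos [534.2 -57.3  56.1] ytool 100.45 tilt 1.41 F [-12.8  -0.4   5.3] w 27.2 q6 -1.57
shift [0.0342 0.0001 0.0029] yaw -0.0
tcp [11.8 -0.3]
plate -8 -29 mm 10.3 score 0.68
rodL 0 1 mm 0.3 score 0.98
rodR 0 1 mm 0.3 score 0.98
plateL -10 -32 mm 11.5 score 0.94
plateR -8 -32 mm 11.3 score 0.84
bracket_fixed 0 0 mm 0.0 score 1.0
[-0.02454029  0.00178085 -0.99969726]
```

View pics/t16.png

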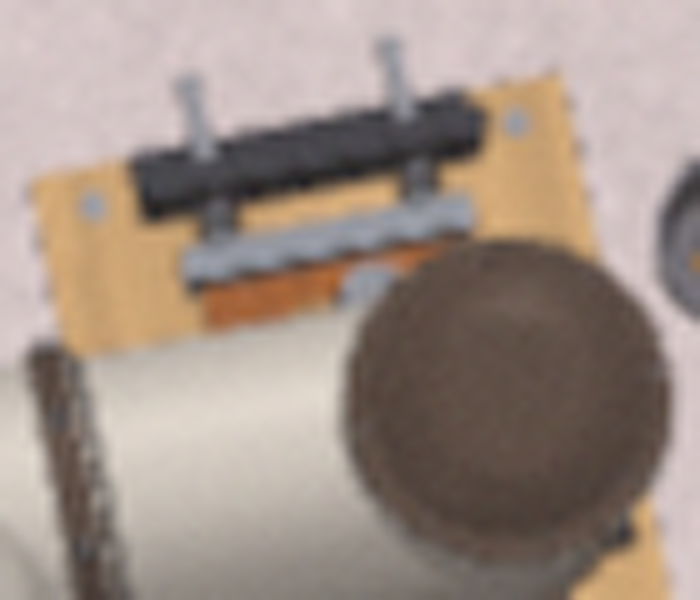

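View pics/s16.png

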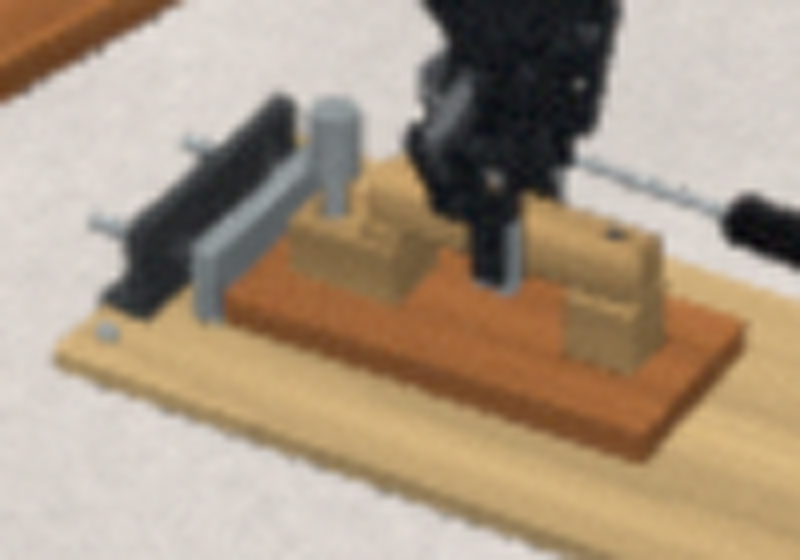

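Emit:
send_rows:
  translation:
    - [-0.005, 0, 0.001]
    - [-0.006, 0, 0.002]
    - [-0.0065, 0, 0.003]
    - [-0.007, 0, 0.004]
    - [-0.007, 0, 0.004]
    - [-0.007, 0, 0.004]
    - [-0.007, 0, 0.004]
  yaw: [0, 0, 0, 0, 0, 0, 0]
  fingers: [255, 255, 255, 255, 255, 255, 255]

```text
clock: 18.95
position: [533.6, -57.5, 53.6]
ee_rot: [-0.091, 0.996, 0.001, -0.02]
contact_force: [-21.2, -0.2, 18.6]
gripper_width: 27.6
```

```bash
python3 look.py 17; python3 m2.py | grep tcp;python3 disp.py 17|grep plate; python3 -c "
from h import *
s=read_state();print(R.from_quat(s['ee_rot']).as_matrix()[:,2],s['wrist_torque'])"
```

```text
t 18.95 pos [533.6 -57.5  53.6] ytool 100.46 tilt 2.3 F [-21.2  -0.2  18.6] w 27.6 q6 -1.57
shift [0.0336 0.0002 0.001 ] yaw 0.01
tcp [11.2 -0.3]
plate -9 -30 mm 10.7 score 0.65
plateL -10 -33 mm 11.8 score 0.92
plateR -9 -32 mm 11.4 score 0.76
[-4.01740558e-02 -8.36054985e-04 -9.99192347e-01] [-0.02619843  5.43458042  0.20252147]
```

```bash
python3 - <<'E'
from h import *
b=np.mean([get_image("side") for _ in range(4)],0)[170:235,225:315]
cv2.imwrite("pics/s18.png",np.clip(cv2.resize(b,None,fx=8,fy=8,interpolation=2)*1.6,0,255).astype(np.uint8))
yaw=np.radians(10.45);c,s=np.cos(yaw),np.sin(yaw);J=np.array([522.5,-59.2])
w=lambda x,y,z:[J[0]+c*x-s*y,J[1]+s*x+c*y,z]
x=127-200
P=[w(x,45,28),w(x,-45,28),w(x,45,12),w(x,45,33),w(127,45,28),w(127,45,12)]
print(((proj("side",P)-(225,170)+.5)*8-.5).round(0).tolist())
E
```

```text
[[518.0, 363.0], [623.0, 247.0], [517.0, 394.0], [519.0, 353.0], [99.0, 212.0], [100.0, 243.0]]
```

View pics/s18.png

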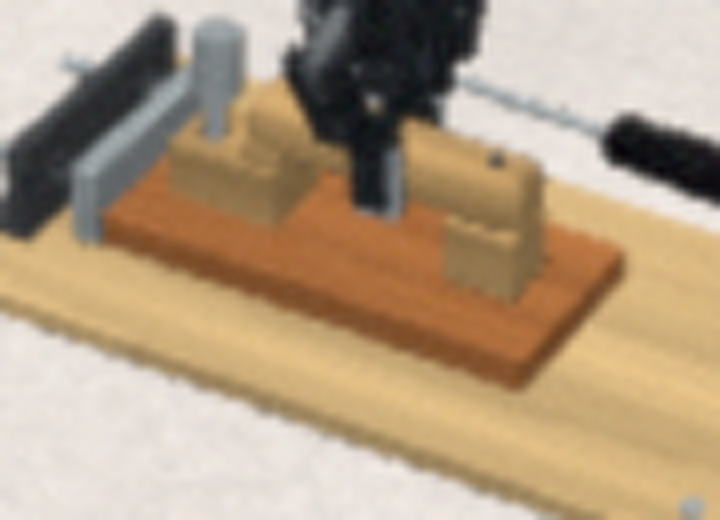

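```bash
python3 - <<'E'
from h import *
yaw=np.radians(10.45);c,s=np.cos(yaw),np.sin(yaw);J=np.array([522.5,-59.2])
w=lambda x,y,z:[J[0]+c*x-s*y,J[1]+s*x+c*y,z]
for n,o,x in(("12",(210,160),88.1),("18",(225,170),126.8)):
    P=[w(x-200,45,12),w(x-200,45,28),w(x,45,28),w(x,45,12)]
    print(n,((proj("side",P)-o+.5)*8-.5).round(0).tolist())
    im=cv2.imread(f"pics/s{n}.png");u,v=((proj("side",P[:1])[0]-o+.5)*8-.5).astype(int)
    cv2.imwrite(f"pics/r{n}.png",cv2.resize(im[v-70:min(v+40,im.shape[0]),u-90:u+70],None,fx=2.4,fy=2.4))
a=cv2.imread("pics/r12.png");b=cv2.imread("pics/r18.png");print(a.shape,b.shape);h=min(len(a),len(b));cv2.imwrite("pics/r.png",np.hstack([a[:h],b[:h]]))
E
```

```text
12 [[723.0, 505.0], [725.0, 474.0], [297.0, 320.0], [298.0, 351.0]]
18 [[518.0, 394.0], [519.0, 363.0], [99.0, 212.0], [101.0, 243.0]]
(264, 384, 3) (264, 384, 3)
```

View pics/r.png

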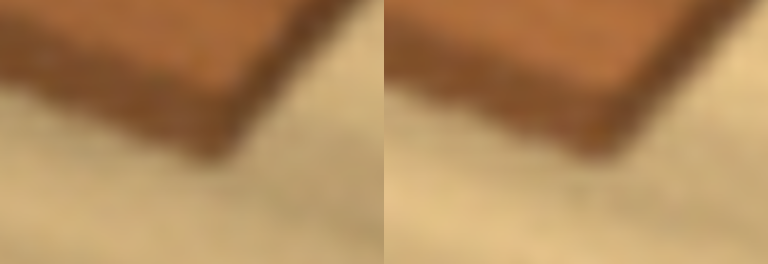

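```bash
python3 look.py 19; python3 m2.py | grep tcp;python3 disp.py 19|grep plate; python3 - <<'E'
from h import *
# intensity along plate front->bracket: profile across gap between plate back edge & bracket and rod tips
px=np.linalg.norm(proj("top",[[640,-40,40]])-proj("top",[[640+np.cos(.1824),-40+np.sin(.1824),40]]));print("px/mm",px)
a=[cv2.imread(f"pics/t{n}.png") for n in("13","19")]
cv2.imwrite("pics/cmp.png",np.hstack([x[20:360,150:500] for x in a]))
E
```

```text
t 19.45 pos [533.6 -57.5  53.6] ytool 100.46 tilt 2.3 F [-21.    0.   19.1] w 27.2 q6 -1.57
shift [0.0336 0.0002 0.001 ] yaw 0.01
tcp [11.2 -0.3]
plate -9 -30 mm 10.7 score 0.65
plateL -10 -33 mm 11.8 score 0.92
plateR -8 -33 mm 11.6 score 0.76
px/mm 0.2919020799986625
```

View pics/cmp.png

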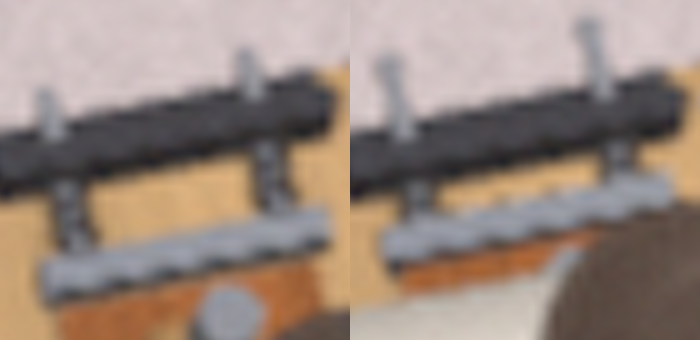

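View pics/s19.png

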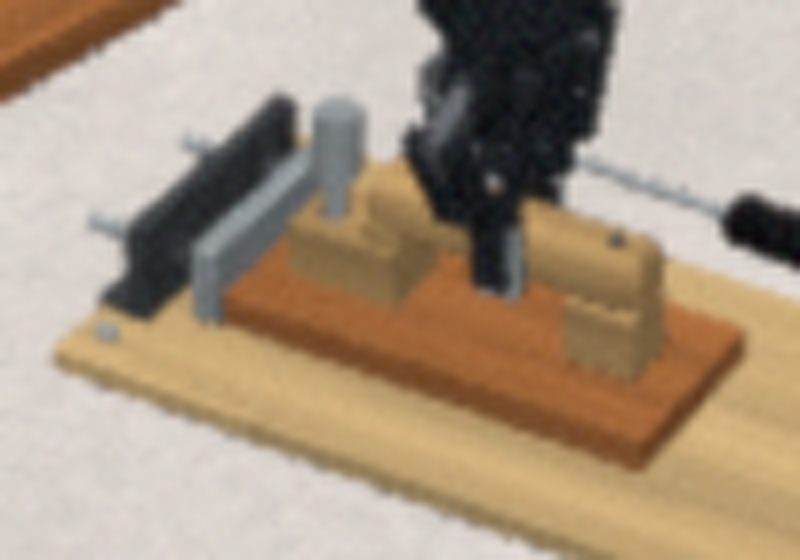

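The side view shows the pin home (knob at (340,135), about 16 mm of shaft showing). The float is flat on the bed and flush with the plate, which stands at about (210,285)–(330,170). The arm is steady, so I'm handing it in.

```bash
python3 -c "
from bench import *
print(job_done())"
```

```text
the job is handed in; nothing more can be done
None
```

I moved the round-knobbed pin from the block into the hole in the float's handle, pushed it home and let go. I then gripped the wooden float by its handle, turned it about 9° and pressed it against the stop plate. I handed the job in at about 19.5 s, still holding it there.

**Last checks**
- **Plate travel:** the images put the plate about 11.5–12 mm in (half its travel is 12 mm), so about 9.5 N from its spring. It did not change over the last 0.5 s.
- **Square and centred:** the tool is aligned with the jig to within about 0.1°. The float is within about 1 mm of the jig's centre line, and its rear corner shows it lying flat on the bed.
- **Pin:** it bottomed at the expected height with 5.7 N of resistance. About 16 mm of shaft shows under the knob.

**What disagreed or was less tidy**
- **Pin lean:** the pin leans a few degrees sideways in the play of the 13 mm hole.
- **Wrist force:** the wrist reads 21 N along the push, not 10 N. I take the rest to be friction, because I am pressing the float down with about 19 N to keep it flat.
- **Gripper tilt:** while I was pushing, the gripper tilted about 2.3° about its jaw axis. One earlier step had probably lifted the float's rear slightly, which the downward press undid.
- **Measurement spread:** estimates of the plate travel ranged from 10.7 mm (a poor image match) to 12.5 mm.

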